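# Make up two repair kits from the bench stock

## Robot

A 6-joint arm with a two-finger parallel gripper is mounted at the origin on the work surface. World frame = base frame: x ahead of the robot, y to its left, z up, the work surface at z = 0. Lengths are in m, angles in rad, forces in N, time in s.
With the tool pointing down it reaches from about 0.25 to 0.725 m from the base axis. Payload 4 kg.
Tool frame: the origin (TCP) lies on the centre line of the jaws, within the pads' length; the fingertips stand ahead of it and the grasp point (between the pads) lies 3 mm ahead of it (bot.tcp_to_tips is the z of the fingertips in the tool frame, in m); z points along the fingers, y is the line along which they close (so a half turn about z gives the same grasp; the last joint's range is limited). The gripper opens to 85 mm and grips with 20 to 120 N. Pads are 22 mm wide; open, the fingers measure 114 mm over their backs; the gripper's body (76 mm by 85 mm) begins 54 mm behind the grasp point. The pads swing forward as they close: fully open they stand 13 mm farther back than shut.
Start: joints at [-1.164, 0.241, 0.005, 1.335, 0, 1.571], TCP at [0.198, -0.459, 0.253] pointing down, gripper open.
Joint ranges: [-2.72, 2.72], [-1.05, 1.87], [-1.09, 1.28], [-1.99, 2.15], [-1.42, 1.44], [-3.14, 3.14]. Speed limits (rad/s): [2.79, 2.79, 3.14, 3.14, 3.14, 3.14].

## Interface

Orientations are given as a unit quaternion [x, y, z, w].
In Python, from workcell import telemetry, camera, camera_params, ticket, boxes_of, cut_out, spot_point, bot gives the robot as it stands.
- The arm moves only by the shell command python3 -m creep 'ROWS'. ROWS is text: rows parted by semicolons, each of 5 numbers parted by spaces: the opening, from 0 (shut) to 1 (fully open), then the shift along the tool's x, y, z in units of 150 mm (1.0 is 150 mm), then the turn about the tool's z in units of 180 degrees (1.0 is 180 degrees). In form: claw x y z turn; .... A call has 1 to 12 rows; each row is the pose to reach, as a shift and turn from the pose commanded when the call began, along the tool's axes at that moment, turning the shorter way round; what a row does not reach only later rows make up. A row lasts 1/8 s, in which the tool goes at most 62.5 mm and 10.7 degrees, less where a joint would pass 70% of its speed; a pose out of reach is approached as far as the arm can. A call with a number of a shift or a turn outside -1 to 1 is refused whole. A call with a gripper value outside its range is refused whole. The fingers move at their own pace and stop on an object; the grip force is fixed at half the most. Time passes only in rows, so rows that repeat a pose let the fingers close. It gives the time, the measured TCP pose, the force, the opening and the grip force at its end, in the units of the state.
- telemetry.get_obs(): the state, without advancing time (a new reading comes with each control period).
- camera(name): name is "scene" or "top" or "wrist"; returns the picture (384x512x3 uint8, red, green, blue); there is no depth.
- camera_params(name): a dict with "camera_matrix" (3x3 intrinsics, pixels), "eye" and "attitude" of the camera in the world. Camera axes: x right, y down, z forward; pixel columns grow to the right and rows downward; lengths in m; the calibration is good to about 2 mm. The wrist camera is an equidistant fisheye: a pixel r from the principal point sees the ray r / f radians off the axis. A picture is of the moment at which its call begins: read the wrist's pose just before it. camera_params takes no time and is no camera call; for the wrist camera it gives the pose at the moment of the call.
- ticket.job_done(): hands the job in; it is judged then, once.
Trained networks look in the newest picture that a camera, given by its name, has taken for a name from the list of things; names that differ only in an ending like _2 or _b are one class to them, and where a whole thing is asked for, a point or a joint stands for the part that bears it (a point fixed in the world has none). Each returns a list of dicts, best first, with "conf" (0 to 1); they miss things now and then, are a little off and sometimes report something else, mostly with a low value. They report only what shows in the picture. A call takes as long as a camera call. They do not tell look-alikes from the thing itself.
- boxes_of(thing, camera): "at" ([x, y, z] in m, in world coordinates, good to about 4 mm: the middle of the surface that is visible of it).
- cut_out(thing, camera): "pixels" (384x512 bool, what is visible of it).
- spot_point(thing, camera): "at" ([x, y, z] in m, in world coordinates, good to about 4 mm: a listed point, or the origin of a listed thing).
The state is a dict: "clock": time; "joint_pos": joint angles; "joint_vel": joint speeds; "tau": joint torques, N m; "eef_pos": TCP position; "tool_rot": TCP orientation; "ft_force": force on the tool from outside, world axes, zero at the start; "ft_torque": the same for the moment, N m; "grip_width": finger opening in m; "grasp_force": force on a finger pad.
Only numpy, scipy, OpenCV 4.12 (cv2) and the standard library are available. Lean on these libraries where they do the work, as an engineer would, in place of code of your own. Each camera call takes 0.05 s, during which the arm holds its last target. There are 200 camera calls.

## Task

Make up two repair kits from the stock on the bench. The two-bay tray gets the large solder spool and the low wide flux tub, one in each bay; the three-bay tray gets the battery pack in its middle bay, and the small solder spool and the small bottle in the end bays, one in each. Everything must rest flat and upright on the tray's floor, and the large bottle, the tall tub and the heat sink stay where they stand.

Things in the scene. Friction and masses are not known exactly. Their poses are not given: they have to be found in the camera images.
- two_bay_tray: Fixed shallow grey painted tray, 86 mm (its x) by 164 mm (its y), with one divider: two equal square bays in a row along its y, each 78 mm (x) by 76 mm (y) inside, centred at y = +40 and -40 mm. Floor 3 mm thick (things stand 3 mm above the table in it), rim and divider 4 mm thick, their tops 8 mm above the table. Origin: centre of its underside, on the table.
- three_bay_tray: Fixed shallow grey painted tray, 86 mm (its x) by 222 mm (its y), with two dividers: three bays in a row along its y, all 78 mm in x inside; the middle bay is 90 mm in y, centred at y = 0; the two narrower end bays are 58 mm in y, centred at y = +78 and -78 mm. Floor 3 mm thick, rim and dividers 4 mm thick, their tops 8 mm above the table. Origin: centre of its underside, on the table.
- large_spool: Large full solder spool standing on its flange: black plastic flanges, steel-grey wire between them, a small grey hub in the middle of the top; 56 mm diameter, 40 mm high, about 250 g; grips like a plain cylinder. Its origin is the centre of its underside, z up.
- small_spool: Small full solder spool of the same make, standing on its flange: 38 mm diameter, 34 mm high, about 100 g; grips like a plain cylinder. Its origin is the centre of its underside, z up.
- low_tub: Low wide flux tub: white plastic with a steel screw lid (the top 9 mm), 46 mm diameter, 24 mm high, about 60 g; grips like a plain cylinder. Its origin is the centre of its underside, z up.
- small_bottle: Small white squeeze bottle with a thin black nozzle, upright: body 30 mm diameter up to 45 mm, nozzle up to 65 mm; about 50 g. Its origin is the centre of its underside, z up.
- battery_pack: Black battery pack of two cells side by side with a paper label on top, lying flat: 68 mm long (its x), 38 mm wide (its y), 20 mm high, about 95 g. Its origin is the centre of its underside, z up.
- large_bottle: Stays where it is. Large white squeeze bottle with a black nozzle, upright: body 40 mm diameter up to 58 mm, nozzle up to 85 mm. Its origin is the centre of its underside, z up.
- tall_tub: Stays where it is. Tall narrow tub: white plastic with a steel screw lid, 34 mm diameter, 42 mm high. Its origin is the centre of its underside, z up.
- heat_sink: Stays where it is. Finned aluminium heat sink, 40 by 40 mm, 22 mm high. Its origin is the centre of its underside, z up.
There are look-alikes about, which are no part of the job. Leave any purple look-alike of the battery_pack alone.

How it is judged:
At the end, for the whole second after the job is handed in: Each kit thing stands on the floor of its bay (underside 0 to 6 mm over the tray's), tilted under 0.1 rad, at rest; paired things each in a bay of the pair, either way round; the battery in the middle bay. Large bottle, tall tub and heat sink upright, within 20 mm of their start ((((y of large_spool in the frame of two_bay_tray between 0.027 and 0.053 m and x of large_spool in the frame of two_bay_tray between -0.014 and 0.014 m) and (y of low_tub in the frame of two_bay_tray between -0.058 and -0.022 m and x of low_tub in the frame of two_bay_tray between -0.019 and 0.019 m)) or ((y of large_spool in the frame of two_bay_tray between -0.053 and -0.027 m and x of large_spool in the frame of two_bay_tray between -0.014 and 0.014 m) and (y of low_tub in the frame of two_bay_tray between 0.022 and 0.058 m and x of low_tub in the frame of two_bay_tray between -0.019 and 0.019 m))) and (((y of small_spool in the frame of three_bay_tray between 0.065 and 0.091 m and x of small_spool in the frame of three_bay_tray between -0.023 and 0.023 m) and (y of small_bottle in the frame of three_bay_tray between -0.095 and -0.061 m and x of small_bottle in the frame of three_bay_tray between -0.027 and 0.027 m)) or ((y of small_spool in the frame of three_bay_tray between -0.091 and -0.065 m and x of small_spool in the frame of three_bay_tray between -0.023 and 0.023 m) and (y of small_bottle in the frame of three_bay_tray between 0.061 and 0.095 m and x of small_bottle in the frame of three_bay_tray between -0.027 and 0.027 m))) and y of battery_pack in the frame of three_bay_tray between -0.029 and 0.029 m and x of battery_pack in the frame of three_bay_tray between -0.023 and 0.023 m and z of large_spool in the frame of two_bay_tray between 0 and 0.006 m and angle between each of large_spool, low_tub, small_spool, small_bottle, battery_pack's own z axis and vertical below 0.1 rad and linear speed of each of large_spool, low_tub, small_spool, small_bottle, battery_pack below 0.02 m/s and angular speed of each of large_spool, low_tub, small_spool, small_bottle, battery_pack below 0.2 rad/s and z of low_tub in the frame of two_bay_tray between 0 and 0.006 m and z of small_spool in the frame of three_bay_tray between 0 and 0.006 m and z of small_bottle in the frame of three_bay_tray between 0 and 0.006 m and z of battery_pack in the frame of three_bay_tray between 0 and 0.006 m and distance of each of large_bottle, tall_tub, heat_sink from where it was at the start of the episode below 0.02 m and angle between each of large_bottle, tall_tub, heat_sink's own z axis and vertical below 0.2 rad); the robot touches nothing.
It fails at once if the large bottle, the tall tub or the heat sink is moved more than 20 mm (distance of any of large_bottle, tall_tub, heat_sink from where it was at the start of the episode above 0.02 m).
It also fails if it takes over 120 s, if anything falls off the work surface, if the arm or the gripper's body presses on something with over 40 N, if the wrist force passes 120 N, or if a joint passes its speed limit or range.

## Working session

There is one attempt and no reset: what is moved stays moved. The work goes in short steps, Python scripts to look and compute and a shell command to move; the robot and the scene stay as the last step left them, time stands still between calls to the robot, and variables do not carry over. Pictures are saved under pics/ and viewed, at most 14 in all, crops included, and the job is handed in when it is done.

```bash
mkdir -p pics; ls; cat > h.py <<'E'
import numpy as np, cv2
from workcell import telemetry, camera, camera_params, ticket, boxes_of, cut_out, spot_point, bot
from scipy.spatial.transform import Rotation as R
N=['two_bay_tray','three_bay_tray','large_spool','small_spool','low_tub','small_bottle','battery_pack','large_bottle','tall_tub','heat_sink']
def save(n,im): cv2.imwrite('pics/'+n+'.png',im[:,:,::-1])
E
python3 - <<'E'
from h import *
for c in ('scene','top'):
    im=camera(c); save(c+'0',im); p=camera_params(c); print(c,p)
    for n in N:
        print(n,[(np.round(d['at'],3).tolist(),round(d['conf'],2)) for d in spot_point(n,c)[:4]])
o=telemetry.get_obs(); print(o['clock'],o['eef_pos'],o['tool_rot'],o['grip_width'],bot.tcp_to_tips)
E
```

```text
pics
scene {'camera_matrix': array([[402.50336594,   0.        , 244.16306831],
       [  0.        , 402.50336594, 193.76287387],
       [  0.        ,   0.        ,   1.        ]]), 'eye': array([1.08449328, 0.57919898, 0.59184148]), 'attitude': array([ 0.34784763,  0.8088642 , -0.43428439, -0.19009946])}
two_bay_tray [([0.608, 0.166, 0.003], 0.73)]
three_bay_tray [([0.601, -0.157, -0.001], 0.82)]
large_spool [([0.352, 0.321, -0.004], 0.82)]
small_spool [([0.432, 0.094, 0.003], 0.72)]
low_tub [([0.501, 0.403, 0.003], 0.72)]
small_bottle [([0.613, 0.164, 0.003], 0.6), ([0.427, -0.058, 0.002], 0.51)]
battery_pack [([0.27, 0.23, -0.002], 0.91), ([0.396, 0.192, -0.0], 0.55)]
large_bottle [([0.393, -0.193, 0.001], 0.8)]
tall_tub [([0.358, -0.309, 0.001], 0.68), ([0.392, -0.196, 0.002], 0.45)]
heat_sink [([0.518, -0.387, 0.0], 0.57)]
top {'camera_matrix': array([[494.83090758,   0.        , 259.75512336],
       [  0.        , 494.83090758, 199.17813623],
       [  0.        ,   0.        ,   1.        ]]), 'eye': array([ 0.31189177, -0.0090908 ,  1.31389635]), 'attitude': array([ 0.71084078, -0.70042212,  0.04584054, -0.04486519])}
two_bay_tray []
three_bay_tray [([0.602, -0.157, 0.003], 0.94)]
large_spool [([0.356, 0.323, -0.001], 0.91)]
small_spool [([0.428, 0.089, 0.001], 0.52)]
low_tub [([0.5, 0.404, -0.004], 0.62)]
small_bottle [([0.431, -0.056, -0.0], 0.7)]
battery_pack [([0.269, 0.229, -0.002], 0.66), ([0.397, 0.196, -0.002], 0.56)]
large_bottle []
tall_tub [([0.363, -0.31, 0.005], 0.72)]
heat_sink [([0.519, -0.386, 0.003], 0.78)]
1.1 [ 0.19782898 -0.45920738  0.25329299] [ 9.79388595e-01  2.01985097e-01 -1.04818531e-06 -9.72549214e-07] 0.08517528748205049 0.022
```

View pics/top0.png

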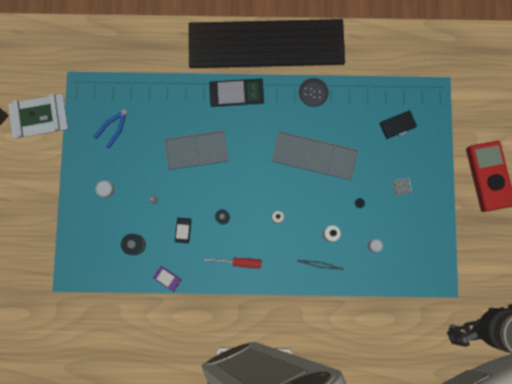

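View pics/scene0.png

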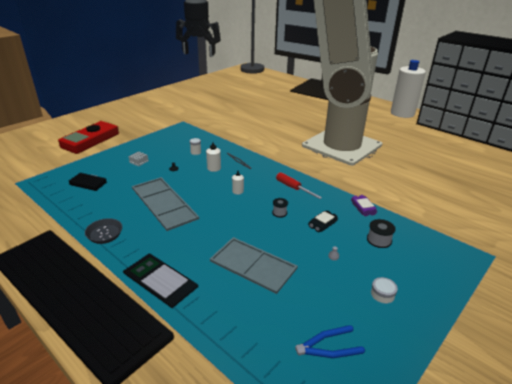

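The top view shows two candidates for battery_pack: a purple one at (167,278) and a black one with a white label at (183,230). The black one fits the description and the purple is the look-alike. The kit is the large spool (133,244), small spool (222,216), low tub (104,189) and small bottle (278,217). The larger bottle (332,233) and the tall tub (376,245) stay. Next I confirm this in a crop and fit the models to the masks in both views.

```bash
cat >> h.py <<'E'
def proj(P,p):
    c=R.from_quat(p['attitude']).inv().apply(P-p['eye']); k=p['camera_matrix']
    return c[:,:2]/c[:,2:]*[k[0,0],k[1,1]]+k[:2,2]
def model(kind,s,q):
    if kind=='cyl':
        t=np.linspace(0,2*np.pi,32,endpoint=False); b=np.c_[np.cos(t),np.sin(t)]*s[0]/2; h=q[2]
    else:
        a,c=s[0]/2,s[1]/2; b=np.array([[a,c],[-a,c],[-a,-c],[a,-c]]); co,si=np.cos(q[3]),np.sin(q[3]); b=b@np.array([[co,si],[-si,co]]); h=q[2]
    b=b+q[:2]
    return np.r_[np.c_[b,0*b[:,0]],np.c_[b,0*b[:,0]+h]]
def fit(kind,s,q0,views):
    from scipy.optimize import minimize
    S=6; V=[]
    for m,p in views:
        ys,xs=np.where(m); x0,y0=xs.min()-6,ys.min()-6; x1,y1=xs.max()+7,ys.max()+7
        c=np.pad(m,10)[y0+10:y1+10,x0+10:x1+10].astype(np.float32)
        V.append((cv2.resize(c,None,fx=S,fy=S,interpolation=cv2.INTER_LINEAR)>.5,x0,y0,p))
    def cost(q):
        e=0
        for m,x0,y0,p in V:
            u=(proj(model(kind,s,q),p)-[x0,y0]+.5)*S-.5
            r=np.zeros(m.shape,np.uint8); cv2.fillConvexPoly(r,cv2.convexHull(np.round(u*16).astype(np.int32)),1,shift=4)
            e+=1-(m&(r>0)).sum()/(m|(r>0)).sum()
        return e
    best=None
    for k in range(3):
        q0=np.array(q0,float); d=np.array([.008,.008,.008,.15])[:len(q0)]*(1 if k%2==0 else -1)
        r=minimize(cost,q0,method='Nelder-Mead',options=dict(initial_simplex=np.vstack([q0]+[q0+np.eye(len(q0))[i]*d[i] for i in range(len(q0))]),xatol=1e-4,fatol=1e-4))
        q0=r.x
    return r.x,r.fun
E
python3 - <<'E'
from h import *
G={'two_bay_tray':('box',(.086,.164),[.608,.166,.008]),'three_bay_tray':('box',(.086,.222),[.601,-.157,.008]),
'large_spool':('cyl',(.056,),[.354,.322,.03]),'small_spool':('cyl',(.038,),[.430,.092,.03]),'low_tub':('cyl',(.046,),[.501,.403,.03]),
'small_bottle':('cyl',(.03,),[.429,-.057,.045]),'battery_pack':('box',(.068,.038),[.397,.194,.025]),
'large_bottle':('cyl',(.04,),[.393,-.194,.058]),'tall_tub':('cyl',(.034,),[.36,-.31,.04]),'heat_sink':('box',(.04,.04),[.518,-.387,.022])}
M={}
for c in('scene','top'):
    im=camera(c);p=camera_params(c)
    if c=='top': save('crop1',cv2.resize(im[170:300,80:400],None,fx=2.5,fy=2.5,interpolation=cv2.INTER_CUBIC))
    for n,(k,s,q) in G.items():
        u=proj(np.array([[q[0],q[1],q[2]/2]]),p)[0]
        b=[d for d in cut_out(n,c) if np.hypot(*(np.argwhere(d['pixels']).mean(0)[::-1]-u))<15]
        if b: M.setdefault(n,[]).append((b[0]['pixels'],p,c))
for n,(k,s,q) in G.items():
    v=M.get(n,[])
    print(n,[a[2] for a in v],end=' ')
    if v:
        qs=[q] if k=='cyl' else [q+[y] for y in(-1.2,-.6,0,.6,1.2)]
        r=min((fit(k,s,x,[a[:2] for a in v]) for x in qs),key=lambda r:r[1]); print(np.round(r[0],4),round(r[1],3))
E
```

```text
two_bay_tray ['scene', 'top'] [0.6125 0.1647 0.0061 0.1551] 0.078
three_bay_tray ['scene', 'top'] [ 0.6017 -0.1563  0.0073 -0.22  ] 0.074
large_spool ['scene', 'top'] [0.3566 0.32   0.0411] 0.151
small_spool ['scene', 'top'] [0.4306 0.0891 0.0302] 0.213
low_tub ['scene', 'top'] [0.5015 0.4029 0.0231] 0.148
small_bottle ['scene', 'top'] [ 0.43   -0.0555  0.0464] 0.291
battery_pack ['scene', 'top'] [ 0.3935  0.1925  0.0157 -0.0065] 0.271
large_bottle ['scene', 'top'] [ 0.389  -0.1947  0.0588] 0.21
tall_tub ['scene', 'top'] [ 0.3598 -0.3103  0.0399] 0.267
heat_sink ['scene', 'top'] [ 0.52   -0.3862  0.0235 -1.4267] 0.143
```

View pics/crop1.png

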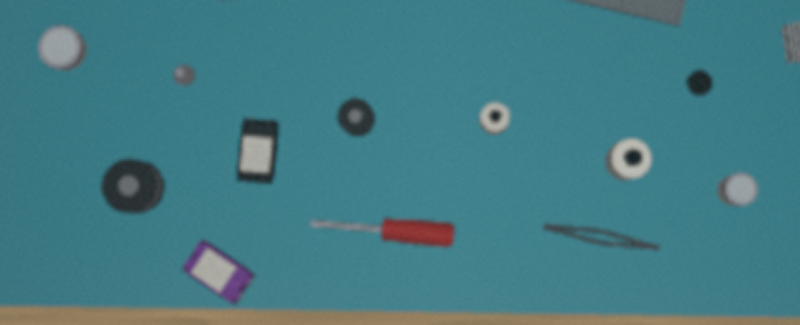

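The crop confirms it: the black, white-labelled pack is at crop (257,150) and the purple look-alike at (218,272). The fitted heights (41, 30, 23, 46 and 16 mm) agree with the text. First I turn the tool to yaw 0 and head for the small bottle.

```bash
cat > d.py <<'E'
import sys
from h import *
o=telemetry.get_obs(); Q=R.from_quat(o['tool_rot'])
x=Q.as_matrix()[:,0]; print('t',round(o['clock'],2),'yaw',round(np.arctan2(x[1],x[0]),3),'pos',np.round(o['eef_pos'],4),'w',round(o['grip_width'],4),'f',np.round(o['ft_force'],1))
for i in range(1,len(sys.argv),3):
    t=np.array(sys.argv[i:i+3],float); print(t,'->',np.round(Q.inv().apply(t-o['eef_pos'])/.15,3))
E
python3 -m creep '1 1 -0.75 0 0.13;1 1 -0.75 0 0.13;1 1 -0.75 0 0.13;1 1 -0.75 0 0.13;1 1 -0.75 0 0.13'; python3 d.py .43 -.0555 .17 .43 -.0555 .036
```

```text
clock: 2.82
eef_pos: [0.2914, -0.2964, 0.2536]
tool_rot: [1.0, 0.0, 0.0, 0.001]
ft_force: [-0.3, -0.4, -0.2]
grip_width: 0.0855
grasp_force: 0.0
t 2.83 yaw 0.001 pos [ 0.2914 -0.2964  0.2536] w 0.0855 f [-0.3 -0.4 -0.2]
[ 0.43   -0.0555  0.17  ] -> [ 0.925 -1.606  0.556]
[ 0.43   -0.0555  0.036 ] -> [ 0.925 -1.607  1.449]
```

```bash
python3 -m creep '1 0.925 -1 0 0;1 0.925 -1 0 0;1 0.925 -1 0 0;1 0.925 -1 0 0;1 0.925 -1 0.5 0;1 0.925 -1 0.5 0' >/dev/null; python3 -m creep '1 0 -0.607 0 0;1 0 -0.607 0 0;1 0 -0.607 0 0;1 0 -0.607 0 0'; python3 d.py .43 -.0555 .036; python3 - <<'E'
from h import *
im=camera('wrist'); save('w1',im); p=camera_params('wrist'); print(p)
for n in('small_bottle','small_spool'): print(n,spot_point(n,'wrist')[:2])
E
```

```text
clock: 4.08
eef_pos: [0.4309, -0.0571, 0.1793]
tool_rot: [1.0, -0.002, 0.001, 0.0]
ft_force: [-0.1, 0.5, 0.0]
grip_width: 0.0854
grasp_force: 0.0
t 4.08 yaw -0.003 pos [ 0.4309 -0.0571  0.1793] w 0.0854 f [-0.1  0.5  0. ]
[ 0.43   -0.0555  0.036 ] -> [-0.007 -0.012  0.955]
{'camera_matrix': array([[297.31863964,   0.        , 260.73440208],
       [  0.        , 297.31863964, 194.50972425],
       [  0.        ,   0.        ,   1.        ]]), 'eye': array([ 0.5133104 , -0.05786635,  0.30086657]), 'attitude': array([-0.69699083,  0.69912538,  0.11289728, -0.112613  ])}
small_bottle [{'at': [0.4296, -0.0502, 0.0015], 'conf': 0.56}, {'at': [0.3982, 0.1927, 0.0054], 'conf': 0.43}]
small_spool [{'at': [0.4309, 0.0898, -0.0047], 'conf': 0.6}, {'at': [0.3585, -0.3058, 0.0007], 'conf': 0.28}]
```

```bash
python3 -m creep '1 -0.007 -0.015 0.5 0;1 -0.007 -0.015 0.8 0;1 -0.007 -0.015 0.95 0;1 -0.007 -0.015 0.95 0;0 -0.007 -0.015 0.95 0;0 -0.007 -0.015 0.95 0;0 -0.007 -0.015 0.95 0;0 -0.007 -0.015 0.95 0;0 -0.007 -0.015 0.95 0;0 -0.007 -0.015 0.95 0'; python3 d.py .585 -.232 .17  .585 -.232 .039
```

```text
clock: 5.48
eef_pos: [0.4302, -0.0536, 0.0371]
tool_rot: [1.0, -0.001, 0.001, 0.0]
ft_force: [-1.0, -0.0, 5.6]
grip_width: 0.0284
grasp_force: 58.8
t 5.47 yaw -0.002 pos [ 0.4302 -0.0536  0.0371] w 0.0284 f [-1.  -0.   5.6]
[ 0.585 -0.232  0.17 ] -> [ 1.036  1.188 -0.883]
[ 0.585 -0.232  0.039] -> [ 1.034  1.188 -0.009]
```

```bash
python3 -m creep '0 0 0 -0.3 0;0 0 0 -0.6 0;0 0.3 0.3 -0.6 0;0 0.6 0.6 -0.6 0;0 0.9 0.9 -0.6 0;0 1 1 -0.6 0;0 1 1 -0.6 0' >/dev/null; python3 -m creep '0 0.034 0.188 0 0;0 0.034 0.188 0.2 0;0 0.034 0.188 0.2 0;0 0.034 0.188 0.2 0'; python3 d.py .585 -.232 .039
```

```text
clock: 6.85
eef_pos: [0.5836, -0.231, 0.0966]
tool_rot: [1.0, -0.0, -0.0, -0.0]
ft_force: [0.5, -0.3, 0.1]
grip_width: 0.0282
grasp_force: 59.4
t 6.85 yaw -0.001 pos [ 0.5836 -0.231   0.0966] w 0.0282 f [ 0.5 -0.3  0.1]
[ 0.585 -0.232  0.039] -> [0.009 0.007 0.384]
```

```bash
python3 -m creep '0 0.005 0.005 0.25 0;0 0.005 0.005 0.34 0;0 0.005 0.005 0.375 0;0 0.005 0.005 0.38 0;0 0.005 0.005 0.38 0;0.52 0.005 0.005 0.38 0;0.52 0.005 0.005 0.38 0;0.52 0.005 0.005 0.38 0;0.52 0.005 0.005 0.2 0;0.52 0.005 0.005 -0.1 0;0.52 0.005 0.005 -0.5 0;0.52 0.005 0.005 -0.5 0'; python3 d.py .4306 .0895 .15;  python3 - <<'E'
from h import *
for c in('top','scene','wrist'):
    im=camera(c); save(c+'2',im); print(c,spot_point('small_bottle',c)[:2])
im=cv2.imread('pics/scene2.png'); im2=cv2.imread('pics/wrist2.png')
cv2.imwrite('pics/c2.png',np.hstack([cv2.resize(im[150:270,90:250],(480,360)),cv2.resize(im2,(320,360))]))
E
```

```text
clock: 8.35
eef_pos: [0.5883, -0.2341, 0.1774]
tool_rot: [1.0, -0.001, 0.006, 0.002]
ft_force: [0.7, -0.4, -0.8]
grip_width: 0.0441
grasp_force: 0.0
t 8.35 yaw -0.002 pos [ 0.5883 -0.2341  0.1774] w 0.0441 f [ 0.7 -0.4 -0.8]
[0.4306 0.0895 0.15  ] -> [-1.057 -2.156  0.16 ]
top [{'at': [0.5891, -0.2297, 0.0007], 'conf': 0.62}]
scene [{'at': [0.5881, -0.2324, 0.0039], 'conf': 0.58}]
wrist [{'at': [0.5827, -0.2277, 0.0037], 'conf': 0.87}]
```

View pics/c2.png

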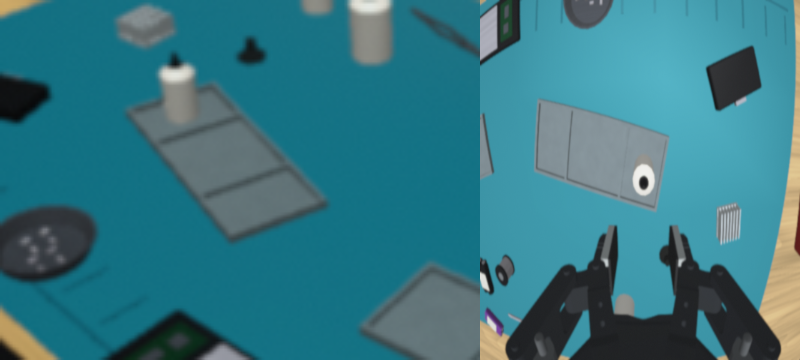

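The small bottle stands upright in the far end bay, at composite (178,95) in the left half. Next is the small spool.

```bash
python3 -m creep '1 -0.53 -1 0 0;1 -0.53 -1 0 0;1 -0.53 -1 0 0;1 -0.53 -1 0 0' >/dev/null;python3 -m creep '1 -0.53 -1 0 0;1 -0.53 -1 0 0;1 -0.53 -1 0 0;1 -0.53 -1 0 0' >/dev/null; python3 -m creep '1 0 -0.156 0.3 0;1 0 -0.156 0.4 0;1 0 -0.156 0.4 0;1 0 -0.156 0.4 0'; python3 d.py .4306 .0895 .034
```

```text
clock: 10.15
eef_pos: [0.429, 0.038, 0.112]
tool_rot: [0.999, 0.031, -0.0, -0.021]
ft_force: [-0.1, 0.2, 0.8]
grip_width: 0.0855
grasp_force: 0.0
t 10.15 yaw 0.062 pos [0.429 0.038 0.112] w 0.0855 f [-0.1  0.2  0.8]
[0.4306 0.0895 0.034 ] -> [ 0.032 -0.32   0.534]
```

```bash
python3 -m creep '1 0 0 0 0;1 0 0 0 0;1 0 0 0 0'; python3 d.py .4306 .0895 .034; python3 -c "
from h import *
print(np.round(telemetry.get_obs()['joint_pos'],3))"
```

```text
clock: 10.52
eef_pos: [0.4279, 0.0386, 0.112]
tool_rot: [0.999, 0.031, -0.001, -0.021]
ft_force: [-0.1, 0.1, -0.2]
grip_width: 0.0853
grasp_force: 0.0
t 10.53 yaw 0.063 pos [0.4279 0.0386 0.112 ] w 0.0853 f [-0.1  0.1 -0.2]
[0.4306 0.0895 0.034 ] -> [ 0.039 -0.315  0.534]
[ 0.062  0.226 -0.413  0.932  0.043  3.141]
```

```bash
python3 -m creep '1 0 0 0 -0.48;1 0 0 0 -0.48;1 0 0 0 -0.48;1 0 0 0 -0.48;1 0 0 0 -0.48;1 0 0 0 -0.48;1 0 0 0 -0.48;1 0 0 0 -0.48;1 0 0 0 -0.48;1 0 0 0 -0.48'; python3 d.py .4306 .0895 .034; python3 -c "
from h import *
print(np.round(telemetry.get_obs()['joint_pos'],3))"
```

```text
clock: 11.78
eef_pos: [0.4278, 0.0387, 0.1117]
tool_rot: [0.708, 0.706, 0.014, -0.016]
ft_force: [0.1, 0.8, -0.0]
grip_width: 0.0853
grasp_force: 0.0
t 11.78 yaw 1.568 pos [0.4278 0.0387 0.1117] w 0.0853 f [ 0.1  0.8 -0. ]
[0.4306 0.0895 0.034 ] -> [0.317 0.02  0.532]
[ 0.062  0.226 -0.413  0.932  0.043  1.635]
```

The last joint hit its range at yaw 0 on the left side, which left a harmless 2.4° tilt. From here I use yaw ≈ π/2, so the jaws close along world x and the tilt lies in the pad plane.

```bash
python3 -m creep '1 0.317 0.02 0 0;1 0.317 0.02 0.2 0;1 0.317 0.02 0.45 0;1 0.317 0.02 0.53 0;1 0.317 0.02 0.53 0;0 0.317 0.02 0.53 0;0 0.317 0.02 0.53 0;0 0.317 0.02 0.53 0;0 0.317 0.02 0.53 0;0 0.317 0.02 0.53 0;0 0.317 0.02 0.53 0'; python3 d.py  .619 -.080 .13 .619 -.08 .037
```

```text
clock: 13.15
eef_pos: [0.4314, 0.0896, 0.0354]
tool_rot: [0.707, 0.707, 0.015, -0.016]
ft_force: [-1.3, 0.0, 5.7]
grip_width: 0.0362
grasp_force: 59.4
t 13.15 yaw 1.571 pos [0.4314 0.0896 0.0354] w 0.0362 f [-1.3  0.   5.7]
[ 0.619 -0.08   0.13 ] -> [-1.102  1.25  -0.68 ]
[ 0.619 -0.08   0.037] -> [-1.129  1.251 -0.061]
```

```bash
python3 -m creep '0 0 0 -0.3 0;0 0 0 -0.6 0;0 -0.3 0.3 -0.6 0;0 -0.6 0.6 -0.6 0;0 -0.9 0.9 -0.6 0;0 -1 1 -0.6 0;0 -1 1 -0.6 0' >/dev/null; python3 -m creep '0 -0.11 0.25 0 0;0 -0.11 0.25 0.2 0;0 -0.11 0.25 0.2 0;0 -0.11 0.25 0.2 0'; python3 d.py .619 -.08 .038
```

```text
clock: 14.52
eef_pos: [0.6174, -0.0785, 0.087]
tool_rot: [0.707, 0.707, 0.014, -0.017]
ft_force: [0.9, -0.3, -0.4]
grip_width: 0.0358
grasp_force: 60.5
t 14.53 yaw 1.572 pos [ 0.6174 -0.0785  0.087 ] w 0.0358 f [ 0.9 -0.3 -0.4]
[ 0.619 -0.08   0.038] -> [-0.024  0.012  0.326]
```

```bash
python3 -m creep '0 -0.02 0.01 0.2 0;0 -0.02 0.01 0.29 0;0 -0.02 0.01 0.32 0;0 -0.02 0.01 0.325 0;0 -0.02 0.01 0.325 0;0.65 -0.02 0.01 0.325 0;0.65 -0.02 0.01 0.325 0;0.65 -0.02 0.01 0.325 0;0.65 -0.02 0.01 0.2 0;0.65 -0.02 0.01 -0.1 0;0.65 -0.02 0.01 -0.5 0;0.65 -0.02 0.01 -0.5 0'; python3 d.py .3566 .321 .16;  python3 - <<'E'
from h import *
for c in('top','scene'):
    im=camera(c); print(c,spot_point('small_spool',c)[:2])
E
```

```text
clock: 16.02
eef_pos: [0.6237, -0.0864, 0.1677]
tool_rot: [0.707, 0.707, 0.018, -0.011]
ft_force: [1.1, -0.0, -0.4]
grip_width: 0.0553
grasp_force: 0.0
t 16.02 yaw 1.571 pos [ 0.6237 -0.0864  0.1677] w 0.0553 f [ 1.1 -0.  -0.4]
[0.3566 0.321  0.16  ] -> [ 2.712 -1.782  0.146]
top [{'at': [0.3616, -0.3061, 0.0028], 'conf': 0.58}]
scene [{'at': [0.6207, -0.0724, 0.0001], 'conf': 0.69}]
```

```bash
python3 -m creep '1 0.9 -0.6 0 0;1 0.9 -0.6 0 0;1 0.9 -0.6 0 0;1 0.9 -0.6 0 0' >/dev/null;python3 -m creep '1 0.9 -0.6 0 0;1 0.9 -0.6 0 0;1 0.9 -0.6 0 0;1 0.9 -0.6 0 0' >/dev/null; python3 -m creep '1 0.91 -0.58 0 0;1 0.91 -0.58 0 0;1 0.91 -0.58 0 0;1 0.91 -0.58 0.4 0;1 0.91 -0.58 0.4 0'; python3 d.py .3566 .321 .037;  python3 - <<'E'
from h import *
G={'small_spool':('cyl',(.038,),[.620,-.075,.034]),'small_bottle':('cyl',(.03,),[.587,-.231,.045]),'large_spool':('cyl',(.056,),[.3566,.321,.04])}
M={}
for c in('scene','top'):
    im=camera(c);p=camera_params(c)
    for n,(k,s,q) in G.items():
        u=proj(np.array([[q[0],q[1],q[2]/2]]),p)[0]
        b=[d for d in cut_out(n,c) if np.hypot(*(np.argwhere(d['pixels']).mean(0)[::-1]-u))<15]
        if b: M.setdefault(n,[]).append((b[0]['pixels'],p))
for n,v in M.items(): print(n,len(v),fit(*G[n],v))
im=camera('wrist');print(spot_point('large_spool','wrist')[:2])
E
```

```text
clock: 17.85
eef_pos: [0.3504, 0.3199, 0.1151]
tool_rot: [0.707, 0.707, 0.008, -0.016]
ft_force: [-1.2, 0.4, 0.0]
grip_width: 0.0854
grasp_force: 0.0
t 17.85 yaw 1.57 pos [0.3504 0.3199 0.1151] w 0.0854 f [-1.2  0.4  0. ]
[0.3566 0.321  0.037 ] -> [-0.01   0.047  0.52 ]
small_spool 2 (array([ 0.62072975, -0.08084562,  0.03540768]), np.float64(0.2374979196917021))
large_spool 2 (array([0.35473812, 0.31809036, 0.03858402]), np.float64(0.2215455207735616))
small_bottle 1 (array([ 0.58904837, -0.23526417,  0.03563147]), np.float64(0.04674521923894148))
[]
```

```bash
python3 -m creep '1 -0.01 0.03 0 0;1 -0.01 0.03 0.2 0;1 -0.01 0.03 0.45 0;1 -0.01 0.03 0.52 0;1 -0.01 0.03 0.52 0;0 -0.01 0.03 0.52 0;0 -0.01 0.03 0.52 0;0 -0.01 0.03 0.52 0;0 -0.01 0.03 0.52 0;0 -0.01 0.03 0.52 0'; python3 d.py  .605 .204 .13 .605 .204 .04
```

```text
clock: 19.6
eef_pos: [0.3578, 0.3258, 0.0433]
tool_rot: [0.707, 0.707, 0.016, -0.016]
ft_force: [-0.4, -0.4, 4.8]
grip_width: 0.0538
grasp_force: 62.3
t 19.6 yaw 1.571 pos [0.3578 0.3258 0.0433] w 0.0538 f [-0.4 -0.4  4.8]
[0.605 0.204 0.13 ] -> [-0.786  1.647 -0.616]
[0.605 0.204 0.04 ] -> [-0.813  1.648 -0.017]
```

```bash
python3 -m creep '0 0 0 -0.3 0;0 0 0 -0.5 0;0 -0.3 0.3 -0.5 0;0 -0.4 0.6 -0.5 0;0 -0.4 0.9 -0.5 0;0 -0.4 1 -0.5 0;0 -0.4 1 -0.5 0' >/dev/null; python3 -m creep '0 -0.4 0.65 0 0;0 -0.4 0.65 0 0;0 -0.4 0.65 0 0;0 -0.4 0.65 0 0;0 -0.4 0.65 0 0'; python3 d.py .606 .208 .0465
```

```text
clock: 21.1
eef_pos: [0.603, 0.2027, 0.1105]
tool_rot: [0.706, 0.708, 0.013, -0.017]
ft_force: [-0.1, -0.0, -1.8]
grip_width: 0.0538
grasp_force: 64.8
t 21.1 yaw 1.572 pos [0.603  0.2027 0.1105] w 0.0538 f [-0.1 -0.  -1.8]
[0.606  0.208  0.0465] -> [0.017 0.022 0.428]
```

```bash
python3 -m creep '0 0.02 0.02 0.2 0;0 0.02 0.02 0.35 0;0 0.02 0.02 0.41 0;0 0.02 0.02 0.425 0;0 0.02 0.02 0.425 0;0 0.02 0.02 0.425 0'; python3 d.py .606 .208 .0465
```

```text
clock: 21.85
eef_pos: [0.6082, 0.2078, 0.048]
tool_rot: [0.707, 0.707, 0.015, -0.016]
ft_force: [-0.5, 0.5, -1.4]
grip_width: 0.0539
grasp_force: 64.9
t 21.85 yaw 1.571 pos [0.6082 0.2078 0.048 ] w 0.0539 f [-0.5  0.5 -1.4]
[0.606  0.208  0.0465] -> [ 0.001 -0.014  0.01 ]
```

```bash
python3 -m creep '0 0 0 0.01 0;0 0 0 0.01 0;0.85 0 0 0.01 0;0.85 0 0 0.01 0;0.85 0 0 0.01 0;0.85 0 0 -0.1 0;0.85 0 0 -0.3 0;0.85 0 0 -0.6 0;0.85 0 0 -0.6 0'; python3 d.py .5015 .403 .1
```

```text
clock: 22.98
eef_pos: [0.6111, 0.2046, 0.1432]
tool_rot: [0.707, 0.707, 0.019, -0.014]
ft_force: [-0.5, 0.5, 0.3]
grip_width: 0.0728
grasp_force: 0.0
t 22.98 yaw 1.571 pos [0.6111 0.2046 0.1432] w 0.0728 f [-0.5  0.5  0.3]
[0.5015 0.403  0.1   ] -> [ 1.308 -0.733  0.343]
```

```bash
python3 -m creep '1 0.7 -0.37 0 0;1 0.7 -0.37 0 0;1 0.7 -0.37 0 0;1 0.7 -0.37 0 0' >/dev/null; python3 -m creep '1 0.61 -0.36 0 0;1 0.61 -0.36 0 0;1 0.61 -0.36 0.3 0;1 0.61 -0.36 0.3 0;1 0.61 -0.36 0.3 0;1 0.61 -0.36 0.3 0'; python3 d.py .5015 .403 .03; python3 - <<'E'
from h import *
G={'large_spool':('cyl',(.056,),[.606,.204,.04]),'low_tub':('cyl',(.046,),[.5015,.403,.024])}
M={}
for c in('scene','top'):
    im=camera(c);p=camera_params(c)
    if c=='scene': save('s3',cv2.resize(im[190:340,180:440],None,fx=2.5,fy=2.5))
    for n,(k,s,q) in G.items():
        u=proj(np.array([[q[0],q[1],q[2]/2]]),p)[0]
        b=[d for d in cut_out(n,c) if np.hypot(*(np.argwhere(d['pixels']).mean(0)[::-1]-u))<15]
        if b: M.setdefault(n,[]).append((b[0]['pixels'],p))
for n,v in M.items(): print(n,len(v),fit(*G[n],v))
E
```

```text
clock: 24.22
eef_pos: [0.4998, 0.4016, 0.1025]
tool_rot: [0.708, 0.706, 0.015, -0.016]
ft_force: [0.2, -0.2, 0.3]
grip_width: 0.0855
grasp_force: 0.0
t 24.23 yaw 1.569 pos [0.4998 0.4016 0.1025] w 0.0855 f [ 0.2 -0.2  0.3]
[0.5015 0.403  0.03  ] -> [-0.012  0.012  0.483]
large_spool 2 (array([0.60763869, 0.20068081, 0.03992887]), np.float64(0.1987261414497048))
low_tub 2 (array([0.49859714, 0.40218273, 0.02091117]), np.float64(0.21924692519784372))
```

View pics/s3.png

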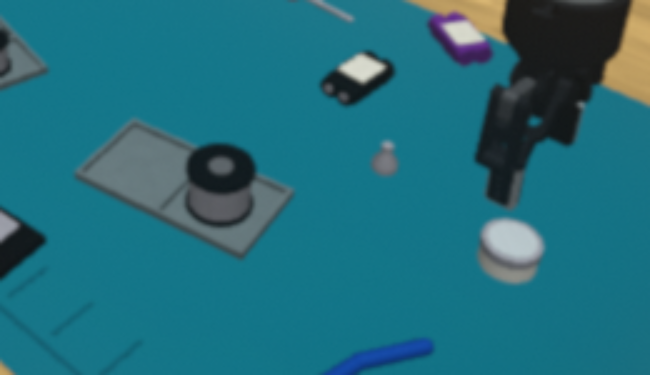

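The large spool stands flat in its bay at crop (220,185), just clear of the divider, and the gripper is above the low tub at (510,250). I descend now.

```bash
python3 -m creep '1 -0.012 0.01 0.2 0;1 -0.012 0.01 0.4 0;1 -0.012 0.01 0.485 0;1 -0.012 0.01 0.485 0;1 -0.012 0.01 0.485 0;0 -0.012 0.01 0.485 0;0 -0.012 0.01 0.485 0;0 -0.012 0.01 0.485 0;0 -0.012 0.01 0.485 0;0 -0.012 0.01 0.485 0'; python3 d.py .618 .123 .13
```

```text
clock: 25.78
eef_pos: [0.5001, 0.4038, 0.0291]
tool_rot: [0.707, 0.707, 0.015, -0.016]
ft_force: [-0.5, -0.6, 5.3]
grip_width: 0.0436
grasp_force: 61.6
t 25.77 yaw 1.571 pos [0.5001 0.4038 0.0291] w 0.0436 f [-0.5 -0.6  5.3]
[0.618 0.123 0.13 ] -> [-1.841  0.785 -0.756]
```

```bash
python3 -m creep '0 0 0 -0.3 0;0 0 0 -0.7 0;0 -0.3 0.1 -0.75 0;0 -0.6 0.25 -0.75 0;0 -0.9 0.4 -0.75 0;0 -0.95 0.4 -0.75 0;0 -0.95 0.4 -0.75 0' >/dev/null; python3 -m creep '0 -0.89 0.385 0 0;0 -0.89 0.385 0 0;0 -0.89 0.385 0 0;0 -0.89 0.385 0 0;0 -0.89 0.385 0.4 0;0 -0.89 0.385 0.4 0;0 -0.89 0.385 0.4 0'; python3 d.py .618 .124 .032
```

```text
clock: 27.52
eef_pos: [0.6173, 0.1271, 0.0692]
tool_rot: [0.706, 0.708, 0.014, -0.016]
ft_force: [-0.3, 0.5, -0.0]
grip_width: 0.0437
grasp_force: 61.4
t 27.52 yaw 1.573 pos [0.6173 0.1271 0.0692] w 0.0437 f [-0.3  0.5 -0. ]
[0.618 0.124 0.032] -> [-0.032  0.006  0.247]
```

```bash
python3 -m creep '0 -0.03 0.005 0.1 0;0 -0.03 0.005 0.2 0;0 -0.03 0.005 0.24 0;0 -0.03 0.005 0.247 0;0 -0.03 0.005 0.247 0;0 -0.03 0.005 0.247 0;0.65 -0.03 0.005 0.247 0;0.65 -0.03 0.005 0.247 0;0.65 -0.03 0.005 0.247 0;0.65 -0.03 0.005 0.15 0;0.65 -0.03 0.005 -0.2 0;0.65 -0.03 0.005 -0.6 0'; python3 d.py .3945 .1935 .16; python3 - <<'E'
from h import *
for c in('scene','top'):
    im=camera(c);p=camera_params(c)
    for d in cut_out('battery_pack',c)[:2]:
        m=d['pixels'].astype(np.uint8); ys,xs=np.where(m); r=cv2.minAreaRect(np.c_[xs,ys].astype(np.float32)); print(c,r)
E
```

```text
clock: 29.02
eef_pos: [0.6177, 0.1168, 0.1589]
tool_rot: [0.707, 0.707, 0.013, -0.017]
ft_force: [2.4, 0.9, -0.3]
grip_width: 0.0556
grasp_force: 0.0
t 29.02 yaw 1.571 pos [0.6177 0.1168 0.1589] w 0.0556 f [ 2.4  0.9 -0.3]
[0.3945 0.1935 0.16  ] -> [ 0.511 -1.488  0.022]
scene ((322.7691955566406, 220.65382385253906), (16.36365509033203, 28.844409942626953), 56.3099365234375)
scene ((363.3524169921875, 204.62294006347656), (26.503637313842773, 15.620499610900879), 50.19443130493164)
top ((161.5, 273.5), (13.0, 15.0), 90.0)
```

```bash
python3 -m creep '1 0.25 -0.75 0 -0.25;1 0.25 -0.75 0 -0.25;1 0.25 -0.75 0 -0.25;1 0.25 -0.75 0 -0.25;1 0.25 -0.75 0 -0.25;1 0.25 -0.75 0 -0.25' >/dev/null; python3 d.py .3945 .1935 .17
```

```text
t 29.98 yaw 2.354 pos [0.5054 0.1542 0.159 ] w 0.0851 f [ 0.4  0.5 -0.5]
[0.3945 0.1935 0.17  ] -> [ 0.709 -0.337 -0.059]
```

```bash
python3 -m creep '1 0.709 -0.337 -0.06 -0.25;1 0.709 -0.337 -0.06 -0.25;1 0.709 -0.337 -0.06 -0.25;1 0.709 -0.337 -0.06 -0.25;1 0.709 -0.337 -0.06 -0.25;1 0.709 -0.337 -0.06 -0.25;1 0.709 -0.337 -0.06 -0.25' >/dev/null; python3 d.py .3945 .1935 .026; python3 - <<'E'
from h import *
for c in('scene','top','wrist'):
    im=camera(c);p=camera_params(c); save(c+'4',im)
    for n in('low_tub','battery_pack'): print(c,n,[(np.round(d['at'],4),round(d['conf'],2)) for d in spot_point(n,c)[:3]])
# wrist mask -> table plane yaw
K=p['camera_matrix']; Rw=R.from_quat(p['attitude'])
for d in cut_out('battery_pack','wrist')[:3]:
    ys,xs=np.where(d['pixels']); v=np.c_[xs,ys]-K[:2,2]; r=np.hypot(*v.T); th=r/K[0,0]
    ray=Rw.apply(np.c_[v/r[:,None]*np.sin(th)[:,None],np.cos(th)]); X=p['eye']+ray*((.02-p['eye'][2])/ray[:,2])[:,None]
    print(cv2.minAreaRect(X[:,:2].astype(np.float32)*1000),d['conf'])
E
```

```text
t 30.85 yaw 3.139 pos [0.395  0.1933 0.1707] w 0.0853 f [-0.4 -0.2 -1. ]
[0.3945 0.1935 0.026 ] -> [-0.    -0.039  0.964]
scene low_tub [(array([0.6147, 0.1247, 0.0034]), 0.93)]
scene battery_pack [(array([ 2.696e-01,  2.304e-01, -2.000e-04]), 0.84), (array([0.3938, 0.1926, 0.0007]), 0.74)]
top low_tub [(array([0.6196, 0.1224, 0.0017]), 0.75)]
top battery_pack [(array([0.3943, 0.1911, 0.0021]), 0.6), (array([ 0.5849, -0.2312,  0.0025]), 0.41), (array([ 0.6048, -0.1564,  0.0037]), 0.19)]
wrist low_tub [(array([0.6137, 0.1197, 0.0056]), 0.9)]
wrist battery_pack [(array([0.3943, 0.1961, 0.0048]), 0.85), (array([ 0.2689,  0.2324, -0.0009]), 0.81)]
((271.0570983886719, 227.8143768310547), (66.44872283935547, 39.704322814941406), 57.61781311035156) 0.75
((394.86590576171875, 192.1293182373047), (37.545658111572266, 69.35879516601562), 86.3272705078125) 0.73
```

View pics/wrist4.png

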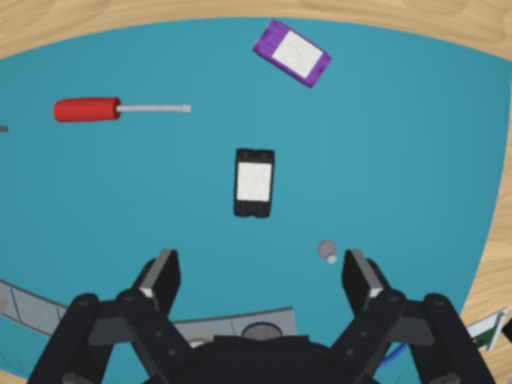

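The black pack is at (254,183), yawed −3.7°, and the purple one is well away at (292,53). I align to it, descend and grip.

```bash
python3 -m creep '1 0 -0.035 0.3 0.02;1 0 -0.035 0.6 0.02;1 0 -0.035 0.85 0.02;1 0 -0.035 0.964 0.02;1 0 -0.035 0.964 0.02;1 0 -0.035 0.964 0.02;0 0 -0.035 0.964 0.02;0 0 -0.035 0.964 0.02;0 0 -0.035 0.964 0.02;0 0 -0.035 0.964 0.02;0 0 -0.035 0.964 0.02;0 0 -0.035 0.964 0.02'; python3 d.py .602 -.156 .14
```

```text
clock: 32.85
eef_pos: [0.395, 0.1946, 0.0272]
tool_rot: [0.031, 0.999, 0.022, -0.002]
ft_force: [-1.4, -1.5, 6.8]
grip_width: 0.0368
grasp_force: 60.2
t 32.85 yaw 3.079 pos [0.395  0.1946 0.0272] w 0.0368 f [-1.4 -1.5  6.8]
[ 0.602 -0.156  0.14 ] -> [-1.52  -2.211 -0.855]
```

```bash
python3 -m creep '0 0 0 -0.3 0;0 0 0 -0.7 0;0 -0.1 -0.2 -0.8 0;0 -0.3 -0.5 -0.8 0;0 -0.5 -0.74 -0.8 0;0 -0.5 -0.74 -0.8 0.1;0 -0.5 -0.74 -0.8 0.15;0 -0.5 -0.74 -0.8 0.2;0 -0.5 -0.74 -0.8 0.25;0 -0.5 -0.74 -0.8 0.275;0 -0.5 -0.74 -0.8 0.275' ; python3 d.py .602 -.156 .14
```

```text
clock: 34.22
eef_pos: [0.4625, 0.0738, 0.1409]
tool_rot: [0.446, 0.895, 0.018, -0.011]
ft_force: [1.0, 0.0, -0.3]
grip_width: 0.036
grasp_force: 60.8
t 34.23 yaw 2.217 pos [0.4625 0.0738 0.1409] w 0.036 f [ 1.   0.  -0.3]
[ 0.602 -0.156  0.14 ] -> [-1.782 -0.178 -0.063]
```

```bash
python3 -m creep '0 -0.4 -0.08 -0.06 0;0 -0.8 -0.09 -0.06 0.06;0 -0.89 -0.09 -0.06 0.12;0 -0.89 -0.09 -0.06 0.18;0 -0.89 -0.09 -0.06 0.24;0 -0.89 -0.09 -0.06 0.275;0 -0.89 -0.09 -0.06 0.275;0 -0.89 -0.09 -0.06 0.275' ; python3 d.py .602 -.156 .11
```

```text
clock: 35.22
eef_pos: [0.5321, -0.0412, 0.1447]
tool_rot: [0.779, 0.626, 0.012, -0.018]
ft_force: [-0.1, -0.1, -0.5]
grip_width: 0.0364
grasp_force: 60.8
t 35.23 yaw 1.353 pos [ 0.5321 -0.0412  0.1447] w 0.0364 f [-0.1 -0.1 -0.5]
[ 0.602 -0.156  0.11 ] -> [-0.655  0.623  0.197]
```

```bash
python3 -m creep '0 -0.3 0.3 0 0;0 -0.65 0.62 0 0;0 -0.65 0.62 0 0;0 -0.65 0.62 0 0;0 -0.65 0.62 0.3 0;0 -0.65 0.62 0.45 0;0 -0.65 0.62 0.45 0;0 -0.65 0.62 0.45 0' ; python3 d.py .602 -.156 .030
```

```text
clock: 36.22
eef_pos: [0.6019, -0.1529, 0.0735]
tool_rot: [0.78, 0.626, 0.013, -0.017]
ft_force: [0.8, -0.3, -1.0]
grip_width: 0.0365
grasp_force: 60.8
t 36.23 yaw 1.352 pos [ 0.6019 -0.1529  0.0735] w 0.0365 f [ 0.8 -0.3 -1. ]
[ 0.602 -0.156  0.03 ] -> [-0.032  0.008  0.289]
```

```bash
python3 -m creep '0 -0.03 0.008 0.12 0;0 -0.03 0.008 0.23 0;0 -0.03 0.008 0.28 0;0 -0.03 0.008 0.288 0;0 -0.03 0.008 0.288 0;0 -0.03 0.008 0.288 0;0.54 -0.03 0.008 0.288 0;0.54 -0.03 0.008 0.288 0;0.54 -0.03 0.008 0.288 0;0.54 -0.03 0.008 0.2 0;0.54 -0.03 0.008 -0.1 0;0.54 -0.03 0.008 -0.6 0';  python3 -m creep '0.54 0 -1 -0.5 0;0.54 0 -1 -0.5 0;0.54 0 -1 -0.5 0;0.54 0 -1 -0.5 0;0.54 0 -1 -0.5 0'; python3 -m creep '0.54 0 -1 0 0;0.54 0 -1 0 0;0.54 0 -1 0 0;0.54 0 -1 0 0' >/dev/null
python3 - <<'E'
from h import *
G={'small_spool':('cyl',(.038,),[.620,-.08,.034]),'small_bottle':('cyl',(.03,),[.587,-.231,.045]),'large_spool':('cyl',(.056,),[.607,.201,.04]),
'low_tub':('cyl',(.046,),[.617,.123,.024]),'battery_pack':('box',(.068,.038),[.602,-.156,.022,1.35])}
T={'s':(.6017,-.1563,-.22),'t':(.6125,.1647,.1551)}
M={}; I={}
for c in('scene','top'):
    im=camera(c);p=camera_params(c); I[c]=im
    for n,(k,s,q) in G.items():
        print(c,n,[np.round(d['at'],3).tolist() for d in spot_point(n,c)[:2]])
        u=proj(np.array([[q[0],q[1],q[2]/2]]),p)[0]
        b=[d for d in cut_out(n,c) if np.hypot(*(np.argwhere(d['pixels']).mean(0)[::-1]-u))<15]
        if b: M.setdefault(n,[]).append((b[0]['pixels'],p))
for n,v in M.items():
    q,e=fit(*G[n],v); t=T['t' if n in('large_spool','low_tub') else 's']; c,s=np.cos(t[2]),np.sin(t[2]); d=q[:2]-t[:2]
    print(n,len(v),np.round(q,3),round(e,2),'tray',np.round([c*d[0]+s*d[1],-s*d[0]+c*d[1]],3))
save('fin',np.hstack([cv2.resize(I['scene'][150:310,110:320],(472,360)),cv2.resize(I['top'][110:210,150:370],(328,360*328//800+0))if 0 else cv2.resize(I['top'][120:190,160:360],(320,112)).repeat(1,0) if 0 else cv2.copyMakeBorder(cv2.resize(I['top'][120:190,155:365],(328,110)),125,125,0,0,0)]))
E
python3 d.py
```

```text
clock: 37.72
eef_pos: [0.6006, -0.1613, 0.1493]
tool_rot: [0.78, 0.625, 0.011, -0.019]
ft_force: [0.0, -0.4, -0.9]
grip_width: 0.0457
grasp_force: 0.0
clock: 38.35
eef_pos: [0.4564, -0.1324, 0.2269]
tool_rot: [0.78, 0.625, 0.013, -0.017]
ft_force: [-0.2, 0.0, 0.4]
grip_width: 0.0463
grasp_force: 0.0
scene small_spool [[0.62, -0.076, 0.004]]
scene small_bottle [[0.589, -0.232, 0.004]]
scene large_spool [[0.606, 0.2, -0.005]]
scene low_tub [[0.614, 0.123, 0.005]]
scene battery_pack [[0.601, -0.155, 0.002], [0.268, 0.23, 0.0]]
top small_spool [[0.619, -0.077, 0.005]]
top small_bottle [[0.584, -0.232, 0.004]]
top large_spool [[0.611, 0.205, 0.003]]
top low_tub [[0.617, 0.122, 0.0]]
top battery_pack [[0.602, -0.156, 0.004], [0.267, 0.231, -0.003]]
small_spool 2 [ 0.619 -0.082  0.035] 0.33 tray [0.001 0.076]
small_bottle 2 [ 0.586 -0.233  0.048] 0.3 tray [ 0.002 -0.079]
large_spool 2 [0.607 0.201 0.042] 0.17 tray [0.    0.036]
low_tub 2 [0.617 0.121 0.026] 0.25 tray [-0.002 -0.044]
battery_pack 2 [ 0.601 -0.157  0.02   1.297] 0.39 tray [-0.001 -0.001]
t 39.95 yaw 1.351 pos [ 0.3093 -0.0995  0.2281] w 0.0461 f [0.5 0.3 0.3]
```

View pics/fin.png

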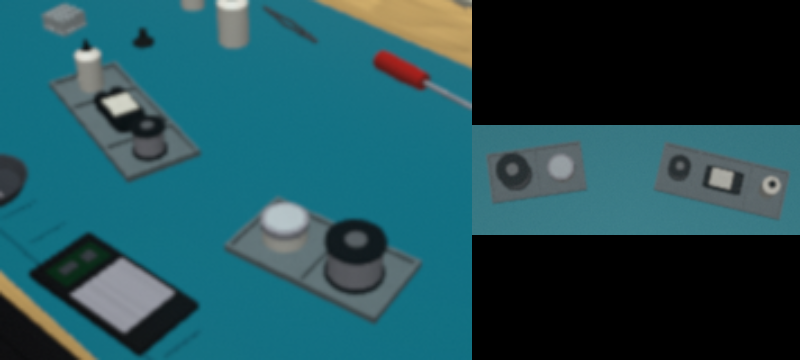

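All five things stand flat in their bays (tray coordinates within tolerance), and the bottle, tall tub and heat sink have not been touched. I hand the job in.

```bash
python3 -c "
from workcell import ticket
print(ticket.job_done())"
```

```text
the job is handed in; nothing more can be done
None
```

Both kits are made up and handed in at about 40 s on the robot's clock: the last camera check showed all five things flat in their bays and within tolerance, but the hand-in gave no verdict.

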